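# Hang the graduated gauge plate on its locking stud, scale outward

## Task

Take the graduated gauge plate out of its wooden block and hang it by its keyhole on the headed stud of the hanger stand with the scale facing outward: press it back over the stud against the spring catch, slide it down fully home until the brass catch springs out into the plate's square window, and let go. Feel for the stud gently, as the height it is clamped at is not known exactly, and never press the plate on the stand with more than 30 N. Leave the other things where they are.

Things in the scene. Friction and masses are not known exactly. Their poses are not given: they have to be found in the camera images.
- gauge: Graduated gauge plate, dark steel, 72 wide (y) x 130 tall (z) x 8 thick (x) mm, about 0.18 kg, standing upright in the wooden block, turned any way round. Origin: middle of the bottom edge, mid-thickness; z up along the plate. Its -x face is marked (yellow, white dial, ruler scale); +x is the plain back. Pinch the plain top (z above 95) across the 8 mm, fingertips 17 to 24 mm below the top edge
- scale_face (a point): Centre of the white dial on the marked face of the gauge plate, at gauge frame x = -4, y = 0, z = 28 mm
- keyhole (a point): Centre of the keyhole's wide entrance in the gauge plate (gauge frame x = 0, y = 0, z = 67.5): 21 x 21 mm, z = 57 to 78, right through. From its top a slot 11 mm wide, on the centre line, runs up to z = 92
- window (a point): Centre of the square 13 x 13 mm window for the spring catch in the gauge plate (gauge frame x = 0, y = +22, z = 88)
- stand: Fixed hanger stand: grey foot 90 x 80 x 12 mm, aluminium column behind (top at z = 128 mm), blue hook block 66 mm wide clamped to its front. Origin: centre of the foot's underside; z up, -x is the outward side, broadly toward the robot. The blue front face lies at x = 0. It reaches from 70 mm below to 12 mm above the stud axis; the air above is free for fingers
- stud_middle (a point): Middle setting of the stud's root on the blue face (stand frame x = 0, y = 0, z = 150). The real stud is clamped anywhere from 25 mm below to 25 mm above it; that height is not reported. Stud: steel, level along stand -x; neck 8 mm diameter, 10.5 mm long, then head 16 mm diameter, 7 mm long, its rim chamfered 1.5 mm, blunt end at x = -17.5
- stud_home (a point): On the gauge plate: where the stud axis lies when the plate is fully home (gauge frame x = 0, y = 0, z = 88), slot end resting on the neck. The head passes the entrance with 2.5 mm to spare all round; neck and head leave the plate 2.5 mm of play along the stud, so home its back is 0 to 2.5 mm off the blue face
- catch (a joint): Spring catch in the blue block: brass round-nosed plunger, 10 mm diameter, 22 mm to the stand's +y side of the stud, same height. 0 = fully out (5 mm proud of the face), 0.005 m = pushed flush by the plate. Spring 1.6 N at first, 3.6 N flush. Its friction keeps the plate from sliding down by weight alone; at home it springs out into the window
- rack: Fixed wooden block with a slot in which the gauge stands, axes parallel to the gauge's: foot 46 (x) x 88 (y) mm, 45 mm high, slot 11 mm wide, slot floor 8 mm above the table. Origin: centre of the underside
- oil_can: Bystander: grey squeeze oiler bottle with a red spout, 47 mm wide, 140 mm tall, standing; origin at the centre of its underside
- tin_cup: Bystander: small metal cup, 56 mm wide, 35 mm tall; origin at the centre of its underside
- guide_pin: Bystander: stepped steel pin standing on its 38 mm flange, 58 mm tall; origin at the centre of its underside
- spacer_ring: Bystander: flat grey ring, 52 mm outside, 10 mm high; origin at the centre of its underside
- spring_a: Bystander: green and blue coil spring, 22 mm wide, 26 mm tall, standing; origin at the centre of its underside
- spring_b: Bystander: green and blue coil spring, 22 mm wide, 26 mm tall, standing; origin at the centre of its underside
- plug_gauge: Bystander: steel cylinder gauge lying on its side, 18 mm thick, 95 mm long; origin at the centre of its underside

How it is judged:
On the way, in this order (a step that is already met when the one before it is completed fails the run):
1. the gauge plate is lifted clear out of its block (z of gauge in the frame of rack above 0.055 m), for 0.1 s.
2. the plate is over the stud in front of the blue block, scale outward, and presses the spring catch in by at least 1.5 mm (value of joint catch above 0.0015 m and x of scale_face in the frame of stand between -0.016 and -0.006 m and height (world z) of gauge above 0.02 m), for 0.05 s.
At the end, for the whole second after the job is handed in: The released gauge hangs still on the stud: origin 28-97 mm above the table and within 5 mm of the stand's middle, upright within 0.1 rad, marked face outward, 6.5-14 mm in front of the blue face; the catch is out in the window (pressed in under 1.2 mm) (x of scale_face in the frame of stand between -0.014 and -0.0065 m and y of gauge in the frame of stand between -0.005 and 0.005 m and value of joint catch below 0.0012 m and z of gauge in the frame of stand between 0.028 and 0.097 m and angle between gauge's own z axis and vertical below 0.1 rad and linear speed of gauge below 0.02 m/s and contact force between gauge and stand above 0.5 N); the robot touches nothing.
It fails at once if the gauge plate presses on the hanger stand with more than 30 N (contact force between gauge and stand above 30 N).
It fails at once if a bystander is moved by more than 20 mm (distance of any of oil_can, tin_cup, guide_pin, spacer_ring, spring_a, spring_b, plug_gauge from where it was at the start of the episode above 0.02 m).
It also fails if it takes over 54 s, if anything falls off the work surface, if the arm or the gripper's body presses on something with over 40 N, if the wrist force passes 120 N, or if a joint passes its speed limit or range.

## Robot

A 6-joint arm with a two-finger parallel gripper is mounted at the origin on a cart in front of the work surface, level with it; the furniture and walls round the work are solid. World frame = base frame: x ahead of the robot, y to its left, z up, the work surface at z = 0. Lengths are in m, angles in rad, forces in N, time in s.
With the tool pointing down it reaches from about 0.375 to 0.975 m from the base axis. Payload 3.8 kg.
Tool frame: the origin (TCP) lies between the finger pads; the fingertips stand r.nose_length ahead of it and the grasp point (between the pads) lies 2 mm behind it (r.nose_length is the distance from the TCP to the fingertips, in m); z points along the fingers, y is the line along which they close (so a half turn about z gives the same grasp; the last joint's range is limited). The gripper opens to 88 mm and grips with 3 to 60 N. Pads are 18 mm wide; open, the fingers measure 123 mm over their backs; the gripper's body (75 mm by 187 mm) begins 45 mm behind the grasp point.
Start: joints at [1.238, 0.264, 1.604, -0, 1.274, -0.037], TCP at [0.197, 0.646, 0.256] pointing down, gripper open.
Joint ranges: [-2.63, 2.63], [-0.94, 2.18], [0.31, 2.57], [-1.31, 4.45], [0, 2.66], [-2.55, 2.55]. Speed limits (rad/s): [2.57, 2.57, 3.14, 3.14, 3.14, 3.14].

## Interface

Orientations are given as [roll, pitch, yaw] about the fixed x, y, z axes, in that order (R = Rz(yaw) Ry(pitch) Rx(roll)).
In Python, from workcell import r gives the robot as it stands. Calls block until the motion is done:
- r.move_ptp(position, orientation): joint-space move of the TCP to a pose.
- r.move_straight(position, rot=None, feed=0.15, contact_N=None): straight line of the TCP; rot=None keeps the orientation; feed is the mean speed in m/s. With contact_N (N) it stops when the force on the tool has changed by that much, and returns True; else False.
- r.goto_joints(angles): joint-space move.
- r.command_gripper(opening, squeeze=None): finger opening in m; squeeze is the grip in N (None keeps the last); returns when the fingers have stopped.
- r.sleep(seconds).
- r.ik(position, orientation): joint angles nearest the present ones, or None.
- r.snapshot(name): name is "scene" or "top" or "wrist"; returns the picture (384x512x3 uint8, red, green, blue); there is no depth.
- r.calibration(name): a dict with "fx", "fy", "cx", "cy" (pixels), "R" (3x3) and "t" (3): a world point X has camera coordinates R X + t; the wrist camera has in their place "T_tool_cam" (4x4, takes a point from camera to tool coordinates, whose origin is the TCP and whose axes are the flange's). Camera axes: x right, y down, z forward; pixel columns grow to the right and rows downward; lengths in m; the calibration is good to about 2 mm. A picture is of the moment at which its call begins: read the wrist's pose just before it. calibration takes no time and is no camera call.
A pose or a line that the arm cannot do raises r.IKError and nothing moves.
- r.sign_off(): hands the job in; it is judged then, once.
Readings, each from a call of its own:
- r.get_time(): time.
- r.get_joints(): joint angles.
- r.get_qd(): joint speeds.
- r.get_tau(): joint torques, N m.
- r.get_tcp_pos(): TCP position.
- r.get_eef_rot(): TCP orientation.
- r.get_ft_force(): force on the tool from outside, world axes, zero at the start.
- r.get_ft_torque(): the same for the moment, N m.
- r.get_gripper_width(): finger opening in m.
- r.get_finger_force(): force on a finger pad.
Only numpy, scipy, OpenCV 4.12 (cv2) and the standard library are available. Lean on these libraries where they do the work, as an engineer would, in place of code of your own. Each camera call takes 0.05 s, during which the arm holds its last target. There are 200 camera calls.

## Working session

There is one attempt and no reset: what is moved stays moved. The work goes in short steps, each a Python script; the robot and the scene stay as the last script left them, time stands still between calls to the robot, and variables do not carry over. Pictures are saved under pics/ and viewed, at most 10 in all, crops included, and the job is handed in when it is done.

```bash
mkdir -p pics; ls; python3 - <<'E'
from workcell import r
import cv2,numpy as np
for n in("scene","top"):
    im=r.snapshot(n); cv2.imwrite(f"pics/{n}0.png",im[:,:,::-1]); 
    c=r.calibration(n); print(n,{k:np.round(v,4).tolist() for k,v in c.items()})
print(r.calibration("wrist"),r.nose_length,r.get_time(),r.get_eef_rot())
E
```

```text
pics
scene {'fx': 447.637, 'fy': 447.637, 'cx': 258.3693, 'cy': 188.1794, 'R': [[0.8498, -0.5268, 0.0191], [-0.1943, -0.3468, -0.9176], [0.49, 0.7761, -0.397]], 't': [-0.4992, 0.1574, 1.0669]}
top {'fx': 417.4248, 'fy': 417.4248, 'cx': 250.7679, 'cy': 197.914, 'R': [[0.0004, -1.0, -0.0049], [-0.9928, 0.0002, -0.1199], [0.1199, 0.005, -0.9928]], 't': [-0.1201, 0.5513, 1.0716]}
{'fx': 301.6613315463942, 'fy': 301.6613315463942, 'cx': 254.9112439414117, 'cy': 195.48527921861643, 'T_tool_cam': array([[-1.31953932e-03, -9.46464292e-01, -3.22805827e-01,
         8.51456650e-02],
       [ 9.99999121e-01, -1.20809516e-03, -5.45588766e-04,
        -1.29521523e-04],
       [ 1.26400128e-04, -3.22806264e-01,  9.46465055e-01,
        -1.28067742e-01],
       [ 0.00000000e+00,  0.00000000e+00,  0.00000000e+00,
         1.00000000e+00]])} 0.017 0.1 [-3.13960749e+00 -4.08168496e-05  2.84575156e+00]
```

View pics/scene0.png

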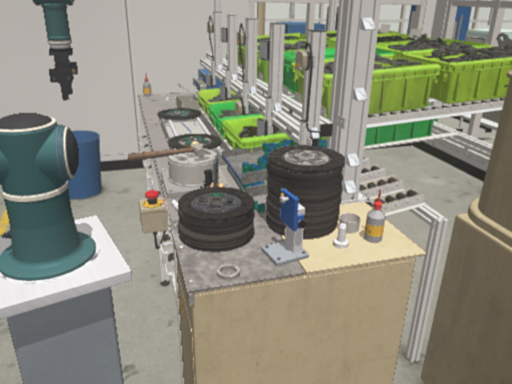

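View pics/top0.png

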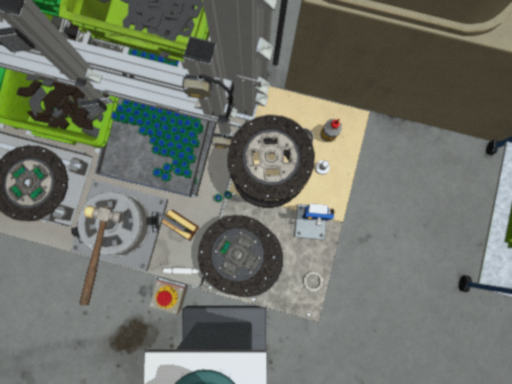

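The scene view shows the stand at about (288,225), with the blue block on top. The top view shows the wooden block with the gauge at about (180,223), the stand at (312,222), and two clutch stacks as obstacles at (240,255) and (270,160). Next I'll measure roughly and take closer wrist views.

```bash
cat > h.py <<'E'
import numpy as np,cv2
from workcell import r
from scipy.spatial.transform import Rotation as Ro
def wpose():
    p=np.array(r.get_tcp_pos());R=Ro.from_euler('xyz',r.get_eef_rot()).as_matrix()
    c=r.calibration("wrist");T=np.eye(4);T[:3,:3]=R;T[:3,3]=p
    return T@c["T_tool_cam"]
def ray(name,uv,W=None):
    c=r.calibration(name);d=np.array([(uv[0]-c["cx"])/c["fx"],(uv[1]-c["cy"])/c["fy"],1.])
    if name=="wrist": return W[:3,3],W[:3,:3]@d
    return -c["R"].T@c["t"],c["R"].T@d
def plane(o,d,z): return o+d*(z-o[2])/d[2]
def tri(rays):
    A=np.zeros((3,3));b=np.zeros(3);P=[]
    for o,d in rays:
        d=d/np.linalg.norm(d);M=np.eye(3)-np.outer(d,d);A+=M;b+=M@o
    x=np.linalg.solve(A,b)
    return x,[np.linalg.norm(np.cross(x-o,d/np.linalg.norm(d))) for o,d in rays]
def proj(W,X):
    c=r.calibration("wrist");q=W[:3,:3].T@(np.array(X)-W[:3,3]);return c["fx"]*q[0]/q[2]+c["cx"],c["fy"]*q[1]/q[2]+c["cy"]
def snap(tag):
    W=wpose();im=r.snapshot("wrist");cv2.imwrite(f"pics/{tag}.png",im[:,:,::-1]);np.save(f"pics/{tag}.npy",W);return W,im
E
python3 - <<'E'
from h import *
im=cv2.imread("pics/top0.png");cv2.imwrite("pics/topc.png",cv2.resize(im[130:320,140:350],None,fx=3,fy=3,interpolation=cv2.INTER_CUBIC))
for n,uv,z in[("rack",(180,223),.08),("stand foot",(311,229),.012),("blue",(318,212),.15),("clutchA",(240,255),.08),("clutchB",(270,160),.15)]:
    print(n,plane(*ray("top",uv),z).round(3))
for y in (-3.14159,):
  for p in([.40,.12,.3],[.45,.1,.3],[.45,-.2,.35]):
    for yaw in (2.6,0,-1.57,1.57,3.1): print(p,yaw,r.ik(p,[np.pi,0,yaw]))
E
```

```text
rack [0.482 0.058 0.08 ]
stand foot [ 0.47  -0.281  0.012]
blue [ 0.504 -0.279  0.15 ]
clutchA [ 0.402 -0.094  0.08 ]
clutchB [ 0.628 -0.167  0.15 ]
[0.4, 0.12, 0.3] 2.6 [ 0.23179672 -0.26885892  2.05459579  0.          1.35585578 -0.79740695]
[0.4, 0.12, 0.3] 0 [ 2.31796723e-01 -2.68858916e-01  2.05459579e+00 -4.44089210e-16
  1.35585578e+00  1.80259305e+00]
[0.4, 0.12, 0.3] -1.57 None
[0.4, 0.12, 0.3] 1.57 [ 2.31796723e-01 -2.68858916e-01  2.05459579e+00 -4.44089210e-16
  1.35585578e+00  2.32593050e-01]
[0.4, 0.12, 0.3] 3.1 [ 0.23179672 -0.26885892  2.05459579  0.          1.35585578 -1.29740695]
[0.45, 0.1, 0.3] 2.6 [ 0.16462696 -0.17703674  1.98160878  0.          1.33702061 -0.86457671]
[0.45, 0.1, 0.3] 0 [ 1.64626960e-01 -1.77036736e-01  1.98160878e+00 -4.44089210e-16
  1.33702061e+00  1.73542329e+00]
[0.45, 0.1, 0.3] -1.57 None
[0.45, 0.1, 0.3] 1.57 [ 1.64626960e-01 -1.77036736e-01  1.98160878e+00 -4.44089210e-16
  1.33702061e+00  1.65423287e-01]
[0.45, 0.1, 0.3] 3.1 [ 0.16462696 -0.17703674  1.98160878  0.          1.33702061 -1.36457671]
[0.45, -0.2, 0.35] 2.6 [-0.46881014 -0.13284577  1.85367534  0.          1.42076309 -1.49801381]
[0.45, -0.2, 0.35] 0 [-4.68810140e-01 -1.32845769e-01  1.85367534e+00 -4.44089210e-16
  1.42076309e+00  1.10198619e+00]
[0.45, -0.2, 0.35] -1.57 None
[0.45, -0.2, 0.35] 1.57 [-0.46881014 -0.13284577  1.85367534  0.          1.42076309 -0.46801381]
[0.45, -0.2, 0.35] 3.1 [-0.46881014 -0.13284577  1.85367534  0.          1.42076309 -1.99801381]
```

View pics/topc.png

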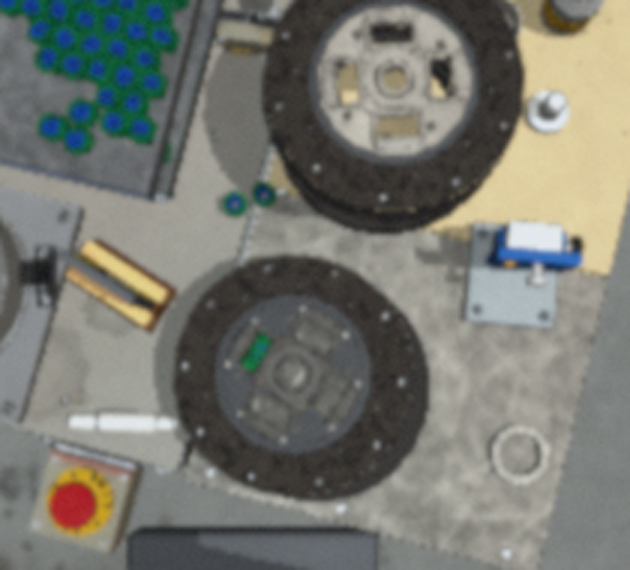

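The crop shows the block at (120,283), turned about 32°. The stand's stud points to -x at (538,275). The two small springs are at (235,203) and (263,195). Next I'll take wrist views from both sides of the plate and two of the stud.

```bash
python3 - <<'E'
from h import *
P=np.array([.482,.058,.1])
ims=[]
for i,(yaw,z) in enumerate([(2.58,.29),(-.56,.29)]):
    d=np.array([np.cos(yaw),np.sin(yaw),0]);p=P+.1*d;p[2]=z
    r.move_ptp(p,[np.pi,0,yaw]);r.sleep(.2);W,im=snap(f"rack{i}");ims.append(im)
for i,p in enumerate([(.375,-.25,.28),(.375,-.33,.28)]):
    r.move_ptp(p,[np.pi,0,np.pi-.05]);r.sleep(.2);W,im=snap(f"stand{i}");ims.append(im)
print(r.get_time())
g=np.vstack([np.hstack(ims[:2]),np.hstack(ims[2:])])[:,:,::-1]
cv2.imwrite("pics/grid.png",cv2.resize(g,(800,600),interpolation=cv2.INTER_AREA))
E
```

```text
9.5667
```

View pics/grid.png

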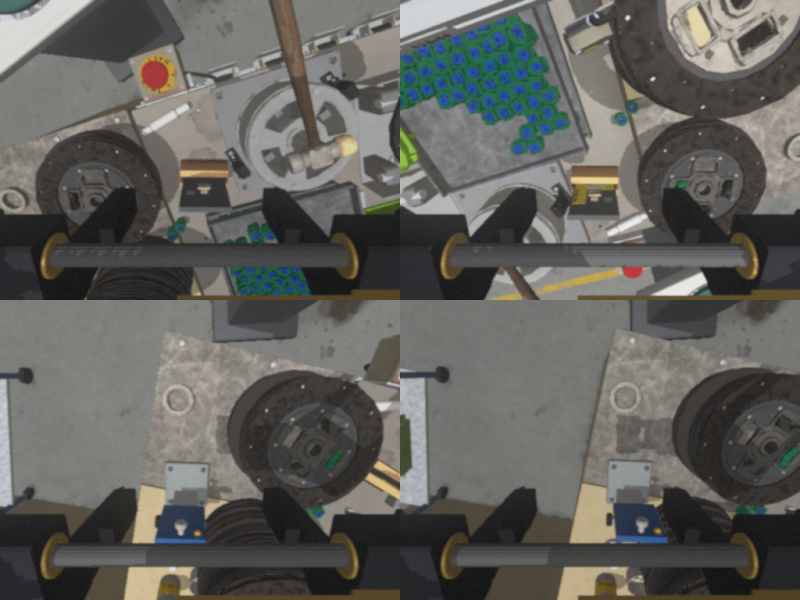

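The first rack view shows the plain back at about (262,234) full-res, and the second shows the yellow marked face at about (250,243). So the plain back faces toward (-x,+y). The stud head is at about (233,288) and (305,288) in the stand views. I'll zoom in on all four.

```bash
python3 - <<'E'
from h import *
c=[("rack0",215,195),("rack1",205,198),("stand0",185,250),("stand1",255,250)]
t=[cv2.resize(cv2.imread(f"pics/{n}.png")[v:v+75,u:u+100],None,fx=4,fy=4,interpolation=cv2.INTER_CUBIC) for n,u,v in c]
cv2.imwrite("pics/z1.png",np.vstack([np.hstack(t[:2]),np.hstack(t[2:])]))
print(r.ik([.482,.058,.135],[np.pi,0,4.15]))
E
```

```text
[ 0.06844388  0.01582464  2.12233396  0.          1.00343405 -2.51075979]
```

View pics/z1.png

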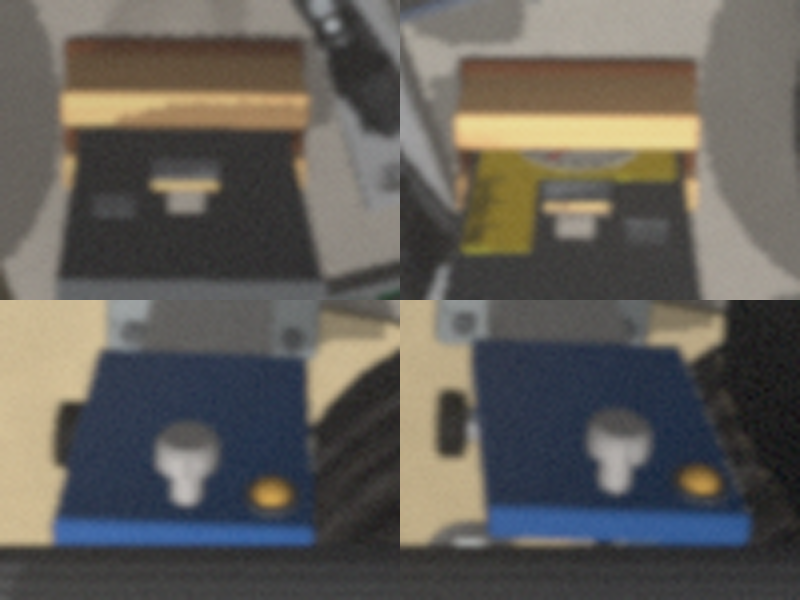

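The zoom shows the back's top edge at crop y≈280 in rack0. The stud end is at (189,137) and (219,124) in the stand crops, the catch at (271,192) and (301,181), and the blue block's top front corners are clear. I'll triangulate the stand points and extract the plate's top strip.

```bash
python3 - <<'E'
from h import *
S=[np.load(f"pics/stand{i}.npy") for i in(0,1)]
pts=dict(stud=((232.25,284.25),(309.75,281)),catch=((252.75,298),(330.25,295.25)),bl=((199.25,304.5),(277.5,301.5)),br=((263.5,306.5),(342.5,303.25)))
X={}
for k,(a,b) in pts.items():
    x,e=tri([ray("wrist",a,S[0]),ray("wrist",b,S[1])]);X[k]=x;print(k,x.round(4),np.round(e,4))
d=X["br"]-X["bl"];print("width",np.linalg.norm(d),"yaw",np.arctan2(-d[0],d[1]))
t=[]
for n,u,v in [("rack0",215,225),("rack1",205,225)]:
    im=cv2.imread(f"pics/{n}.png")
    t.append(cv2.resize(im[v:v+75,u:u+100],None,fx=4,fy=4,interpolation=cv2.INTER_CUBIC))
    print(n,im[250:300,258].mean(1).round().astype(int).tolist())
cv2.imwrite("pics/z2.png",np.hstack(t))
E
```

```text
stud [ 0.474  -0.2783  0.1455] [0. 0.]
catch [ 0.4888 -0.2581  0.1497] [0.0002 0.0002]
bl [ 0.4896 -0.3122  0.1551] [0.0001 0.0001]
br [ 0.4935 -0.2475  0.1573] [0. 0.]
width 0.06491642871538336 yaw -0.059268515413586166
rack0 [48, 51, 48, 50, 52, 51, 54, 50, 53, 47, 49, 47, 50, 52, 67, 80, 97, 99, 103, 100, 102, 119, 128, 139, 136, 139, 138, 140, 138, 139, 140, 140, 139, 138, 138, 137, 140, 139, 135, 139, 139, 141, 141, 140, 138, 139, 132, 122, 105, 100]
rack1 [80, 71, 66, 60, 64, 61, 64, 63, 63, 59, 64, 59, 63, 61, 60, 61, 58, 63, 62, 63, 66, 63, 61, 65, 71, 90, 106, 114, 114, 114, 116, 121, 133, 134, 138, 140, 138, 135, 126, 123, 129, 140, 146, 148, 146, 147, 148, 154, 154, 155]
```

View pics/z2.png

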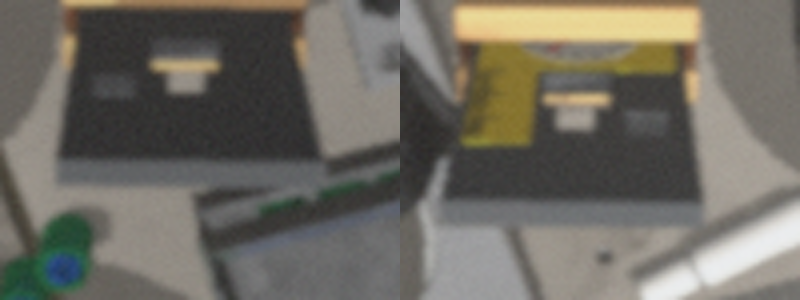

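The strip view shows the plate's top surface as a grey band at crop y 159–183 in rack0 and 200–222 in rack1. Its corners are at x 57–328 and 39–305. I'll triangulate the four top corners.

```bash
python3 - <<'E'
from h import *
K=[np.load(f"pics/rack{i}.npy") for i in(0,1)]
S=[np.load(f"pics/stand{i}.npy") for i in(0,1)]
X=[]
for n,a,b in[("bL",(230,264.75),(281.25,280.5)),("bR",(295.5,264.75),(214.75,280.5)),("fL",(229.25,270.75),(280.75,275)),("fR",(297,270.75),(215.25,275))]:
    x,e=tri([ray("wrist",a,K[0]),ray("wrist",b,K[1])]);X.append(x);print(n,x.round(4),np.round(e,4))
X=np.array(X);print("mid",X.mean(0).round(4))
d=(X[0]+X[2]-X[1]-X[3])/2;print("w",np.linalg.norm(d),"th",np.linalg.norm((X[2]+X[3]-X[0]-X[1])/2));print("normal f->b",(X[0]+X[1]-X[2]-X[3])/2)
n=np.array([-d[1],d[0]]);n/=np.linalg.norm(n);n*=np.sign(n@np.array([-.85,.53]));print("gauge x dir",n,"yaw tool",np.arctan2(n[0],-n[1])%(2*np.pi))
for i,(a,b) in enumerate([((199.25,304.5),(263.5,306.5)),((277.5,301.5),(342.5,303.25))]):
    p=plane(*ray("wrist",a,S[i]),.1562);q=plane(*ray("wrist",b,S[i]),.1562);d=q-p;print(np.linalg.norm(d),np.arctan2(-d[0],d[1]),(p+q)/2)
# foot edges via top camera line on z=.012
a,b=[plane(*ray("top",(140+u/3,130+v/3)),.012) for u,v in[(467,318),(553,325)]];d=a-b;print("foot",np.linalg.norm(d),np.arctan2(-d[0],d[1]))
E
```

```text
bL [0.458  0.0402 0.1362] [0.0011 0.0011]
bR [0.496  0.1007 0.1363] [0.0002 0.0002]
fL [0.464  0.0363 0.1366] [0.0002 0.0002]
fR [0.5022 0.0974 0.1366] [0.0012 0.0012]
mid [0.4801 0.0687 0.1364]
w 0.07170186885175073 th 0.007117033869613305
normal f->b [-0.00611991  0.00361746 -0.00033586]
gauge x dir [-0.84719375  0.53128406] yaw tool 4.15227347452195
0.06470300894877667 -0.08885601955353728 [ 0.49147568 -0.27968585  0.1562    ]
0.06537883675060466 -0.08298577250039058 [ 0.49167464 -0.27969487  0.1562    ]
foot 0.07646925051591202 -0.08079452148549082
```

The measurements agree with the given sizes: width 71.7 mm (72), top at z 0.136 (0.138), and blue block width 65 mm (66). The stand yaw is about -0.083, the stud tip about (0.474,-0.278,0.146). I'll pick the plate, then look at it and the stud together from in front of the stand.

```bash
cat >> h.py <<'E'
PSI=-.083;SX=np.array([np.cos(PSI),np.sin(PSI),0]);SY=np.array([-SX[1],SX[0],0]);F=np.array([.4916,-.2797,0]);YAW=np.pi/2+PSI
def st(x,y,z): return F+x*SX+y*SY+np.array([0,0,z])   # stand frame -> world
E
python3 - <<'E'
from h import *
yw=4.152
r.move_ptp([.4801,.0687,.22],[np.pi,0,yw]);r.command_gripper(.04)
print(r.move_straight([.4801,.0687,.134],feed=.1,contact_N=8),r.get_tcp_pos())
r.command_gripper(0,40);print("w",r.get_gripper_width(),r.get_finger_force(),r.get_ft_force())
r.move_straight([.4801,.0687,.30],feed=.12)
print("w",r.get_gripper_width(),r.get_ft_force(),r.get_time())
r.move_ptp(st(-.07,0,.30),[np.pi,0,YAW])
r.move_straight(st(-.07,0,.235),feed=.1);r.sleep(.3)
W,im=snap("pre");print(r.get_time(),r.get_tcp_pos(),r.get_eef_rot(),r.get_ft_force())
print("exp stud",proj(W,[.474,-.2783,.146]),"plate top edge",proj(W,st(-.07,.036,.247)))
cv2.imwrite("pics/prev.png",cv2.resize(im[150:384,180:400,::-1],None,fx=2.5,fy=2.5,interpolation=cv2.INTER_CUBIC))
E
```

```text
False [0.48068799 0.06876506 0.13461889]
w 0.008142157625674199 39.98820402659476 [ 0.26904858 -0.65501299  0.82861758]
w 0.007337019422061594 [-0.46389384 -0.1488654  -1.20344381] 15.0667
17.9167 [ 0.42207119 -0.27408014  0.23554183] [3.14076851e+00 4.96598667e-04 1.48777513e+00] [-0.42259126 -0.22540274 -1.43544734]
exp stud (np.float64(323.2073289140121), np.float64(207.46844480022713)) plate top edge (np.float64(256.06482316776385), np.float64(214.48534706772787))
```

View pics/prev.png

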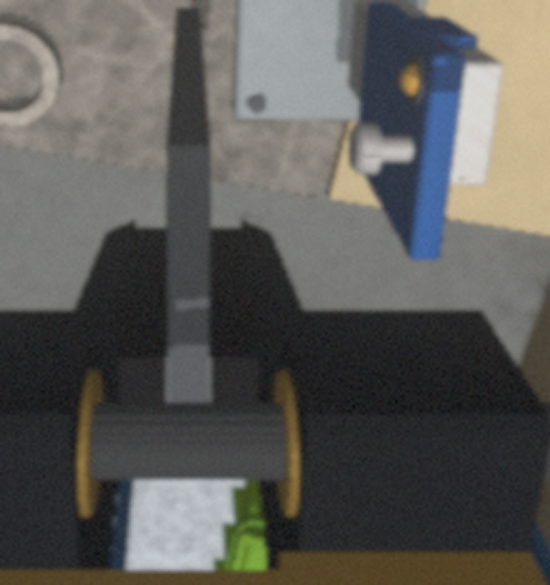

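The plate is held upright. In the crop the stud head's end is at about (362,148), full-res (324.8,209.2), within 2 px of the prediction. The plate's bottom edge is at crop row 8. I'll merge this view with the earlier ones.

```bash
python3 - <<'E'
from h import *
S=[np.load(f"pics/stand{i}.npy") for i in(0,1)];W=np.load("pics/pre.npy")
R=[ray("wrist",(232.25,284.25),S[0]),ray("wrist",(309.75,281),S[1]),ray("wrist",(324.8,209.2),W)]
x,e=tri(R);print(x,np.round(e,4));q=x-F;print("stand xy",q@SX,q@SY)
c=lambda X:tuple(np.round((np.array(proj(W,X))-[180,150])*2.5,0))
q=np.array([.42207,-.27408,0])
for z in(.2385,.1095): print(z,[c(q+s*SX+y*SY+[0,0,z]) for s in(-.004,.004) for y in(.036,-.036)])
print("catch",c(st(-.005,.022,.146)),"blue top corner",c(st(0,-.033,.158)),c(st(0,.033,.158)))
E
```

```text
[ 0.47430726 -0.27875123  0.14589836] [0.0007 0.0006 0.0013]
stand xy -0.017311870973993688 -0.0004881429653466856
0.2385 [(np.float64(169.0), np.float64(144.0)), (np.float64(172.0), np.float64(466.0)), (np.float64(214.0), np.float64(144.0)), (np.float64(210.0), np.float64(465.0))]
0.1095 [(np.float64(177.0), np.float64(6.0)), (np.float64(179.0), np.float64(199.0)), (np.float64(201.0), np.float64(6.0)), (np.float64(200.0), np.float64(199.0))]
catch (np.float64(406.0), np.float64(75.0)) blue top corner (np.float64(416.0), np.float64(257.0)) (np.float64(439.0), np.float64(49.0))
```

The plate corners match within 2 px, and the stud lies at stand (x -17.3, y -0.5, z 146) mm. Next I'll feel forward over the stud.

```bash
python3 - <<'E'
from h import *
def rep(t):
    p=np.array(r.get_tcp_pos());q=p-F;print(t,"stand",np.round([q@SX,q@SY,p[2]],4),"F",np.round(r.get_ft_force(),2),r.get_time())
r.move_straight(st(-.03,-.0005,.2045),rot=[np.pi,0,YAW],feed=.08);r.sleep(.2);rep("pre")
c=r.move_straight(st(-.003,-.0005,.2045),feed=.015,contact_N=7);rep(f"contact {c}")
E
```

```text
pre stand [-0.0301 -0.0006  0.205 ] F [ 0.04  0.34 -1.65] 18.8917
contact True stand [-0.0065 -0.0003  0.2035] F [-3.97 -0.   -0.66] 20.475
```

```bash
python3 - <<'E'
from h import *
def rep(t):
    p=np.array(r.get_tcp_pos());q=p-F;print(t,"stand",np.round([q@SX,q@SY,p[2]],4),"F",np.round(r.get_ft_force(),2),"M",np.round(r.get_ft_torque(),2),r.get_time(),np.round(r.get_eef_rot(),3))
r.sleep(.3);rep("settled")
c=r.move_straight(st(-.001,-.0005,.2045),feed=.01,contact_N=6);rep(f"contact {c}");r.sleep(.3);rep("s")
E
```

```text
settled stand [-0.0071  0.      0.2024] F [-2.52 -0.93  0.38] M [-0.15  0.59  0.05] 20.775 [-3.134e+00 -2.000e-03  1.488e+00]
contact True stand [-0.0059  0.0003  0.2018] F [-2.69  0.03  0.49] M [-0.12  0.61  0.09] 21.275 [-3.125 -0.004  1.489]
s stand [-0.0068  0.0006  0.2007] F [-2.39 -0.83 -0.48] M [-0.12  0.58  0.03] 21.575 [-3.123 -0.005  1.488]
```

```bash
python3 - <<'E'
from h import *
def rep(t):
    p=np.array(r.get_tcp_pos());q=p-F;print(t,"stand",np.round([q@SX,q@SY,p[2]],4),"F",np.round(r.get_ft_force(),2),"M",np.round(r.get_ft_torque(),2),np.round(r.get_time(),2),np.round(r.get_eef_rot(),3))
q=np.array(r.get_joints());print(q,r.get_qd(),r.get_gripper_width())
W,im=snap("on");rep("a");r.sleep(.2);rep("b")
cv2.imwrite("pics/onv.png",cv2.resize(im[100:330,180:400,::-1],None,fx=2.5,fy=2.5,interpolation=cv2.INTER_CUBIC))
E
```

```text
[-0.56345989  0.099028    1.90194049 -0.00475157  1.15907495 -0.47922194] [-1.83294985e-03 -8.24213557e-04  2.07913146e-03  6.85446484e-04
  2.04688634e-03  6.92619402e-05] 0.00787856960442466
a stand [-0.0068  0.0006  0.2007] F [-1.79 -1.25  0.52] M [-0.14  0.51  0.09] 21.62 [-3.123 -0.005  1.488]
b stand [-0.0069  0.0006  0.2007] F [-1.97 -0.34 -0.57] M [-0.13  0.58  0.06] 21.82 [-3.123 -0.005  1.488]
```

View pics/onv.png

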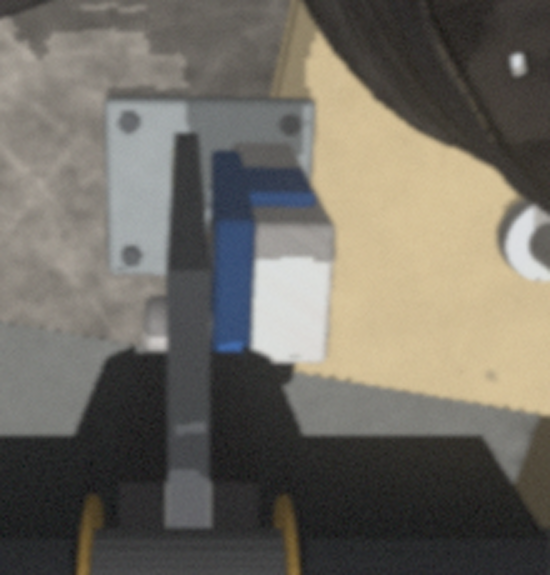

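The picture shows the stud head in front of the plate (crop (155,322)), so the head is through the entrance. The plate stands a little off the blue face. I'll press slightly deeper with the orientation corrected, then slide down.

```bash
cat >> h.py <<'E'
def rep(t):
    p=np.array(r.get_tcp_pos());q=p-F;print(t,"stand",np.round([q@SX,q@SY,p[2]],4),"F",np.round(r.get_ft_force(),2),"M",np.round(r.get_ft_torque(),2),np.round(r.get_time(),2),np.round(r.get_eef_rot(),3))
E
python3 - <<'E'
from h import *
c=r.move_straight(st(-.0045,-.0005,.203),rot=[np.pi,0,YAW],feed=.01,contact_N=9);rep(f"press {c}");r.sleep(.2);rep("s")
E
```

```text
press False stand [-0.0054  0.      0.2022] F [-5.03  0.87 -4.31] M [0.24 0.94 0.03] 22.31 [-3.139e+00 -1.000e-03  1.488e+00]
s stand [-0.0054 -0.      0.2023] F [-5.41  1.8  -4.97] M [0.34 1.05 0.01] 22.51 [-3.139e+00 -1.000e-03  1.488e+00]
```

```bash
python3 - <<'E'
from h import *
c=r.move_straight(st(-.0048,-.0005,.189),feed=.02,contact_N=12);rep(f"down {c}")
if not c:
    c=r.move_straight(st(-.0048,-.0005,.178),feed=.01,contact_N=9);rep(f"down2 {c}")
r.sleep(.2);rep("s")
E
```

```text
down False stand [-0.0054 -0.0011  0.1892] F [-7.43  0.4  -1.95] M [-0.22  1.24 -0.15] 23.36 [-3.140e+00  1.000e-03  1.488e+00]
down2 True stand [-0.0056 -0.0014  0.1867] F [-0.71  0.77  3.84] M [-0.13  0.19 -0.06] 23.92 [-3.140e+00  2.000e-03  1.487e+00]
s stand [-0.0056 -0.0014  0.1867] F [-0.19 -0.56  5.69] M [-0.14 -0.   -0.06] 24.12 [-3.140e+00  1.000e-03  1.488e+00]
```

```bash
python3 - <<'E'
from h import *
p=np.array(r.get_tcp_pos());q=p-F
c=r.move_straight(st(-.0056,-.0008,.181),feed=.008,contact_N=9);rep(f"down3 {c}");r.sleep(.2);rep("s")
W,im=snap("home")
sc=r.snapshot("scene")
a=cv2.resize(im[100:330,180:400,::-1],(400,418),interpolation=cv2.INTER_CUBIC)
b=cv2.resize(sc[160:290,230:354,::-1],(398,418),interpolation=cv2.INTER_CUBIC)
cv2.imwrite("pics/homev.png",np.hstack([a,b]))
E
```

```text
down3 True stand [-0.0055 -0.0014  0.1866] F [-0.75 -0.37  4.54] M [-0.02  0.2  -0.1 ] 24.42 [-3.138e+00  1.000e-03  1.487e+00]
s stand [-0.0056 -0.0014  0.1866] F [ 0.14 -0.48  5.93] M [-0.04  0.03 -0.09] 24.62 [-3.138e+00  1.000e-03  1.488e+00]
```

View pics/homev.png

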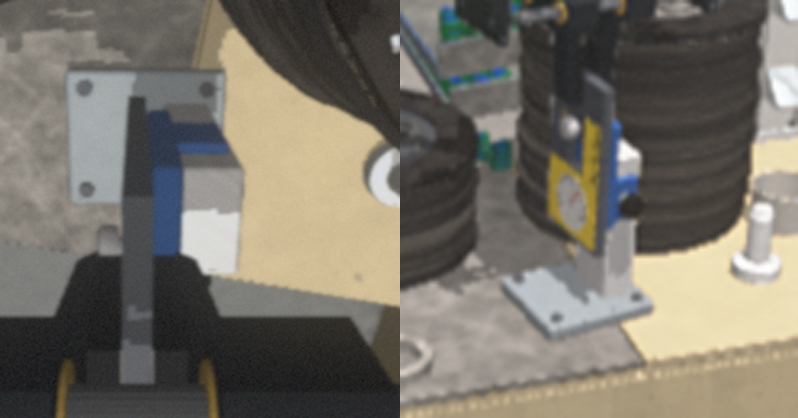

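The picture shows the plate hanging on the stud with the yellow scale outward. There is a hard stop at z 0.1866, and the catch's push has gone. I'll release and check.

```bash
python3 - <<'E'
from h import *
r.command_gripper(.03);rep("open")
p=np.array(r.get_tcp_pos());p[2]+=.1
print(r.move_straight(p,feed=.08,contact_N=8));r.sleep(.5);rep("up")
W,im=snap("rel");sc=r.snapshot("scene")
a=cv2.resize(im[60:290,160:380,::-1],(400,418),interpolation=cv2.INTER_CUBIC)
b=cv2.resize(sc[160:290,230:354,::-1],(398,418),interpolation=cv2.INTER_CUBIC)
cv2.imwrite("pics/relv.png",np.hstack([a,b]))
E
```

```text
open stand [-0.0078 -0.0004  0.1842] F [-0.41 -0.26 -1.07] M [-0.04  0.06 -0.03] 25.22 [-3.132e+00 -2.000e-03  1.488e+00]
False
up stand [-0.0078 -0.0004  0.2841] F [ 0.83  0.22 -0.74] M [-0.09  0.02 -0.01] 27.12 [-3.133e+00 -1.000e-03  1.488e+00]
```

View pics/relv.png

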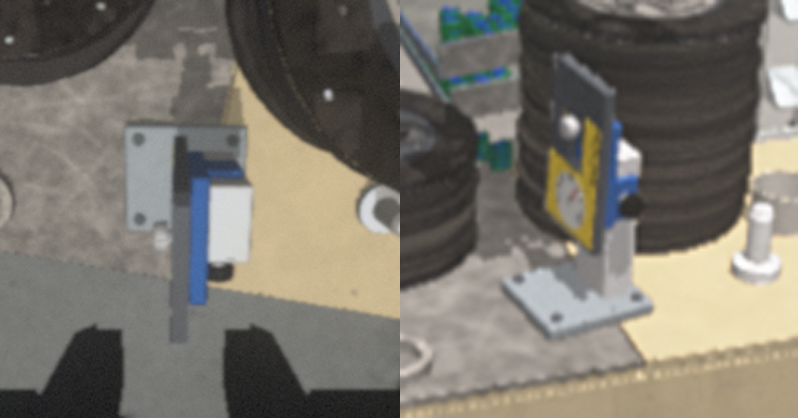

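The plate hangs upright and free, with the gripper clear above it. Handing in.

```bash
python3 -c "
from workcell import r
print(r.sign_off())"
```

```text
the job is handed in; nothing more can be done
None
```

The gauge plate hangs on the stud, scale outward and released, and the job is handed in at about 27 s; I judged the catch to be out in the window from the force drop and the hard stop, not by seeing it.

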